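# Set out the stain-making bench

### The job

Lay out the bench for making up a batch of stain: the beaker in the middle of the stirrer's plate, the weighing dish in the middle of the balance's pan, the dye jar on the bench midway between stirrer and balance, in line with the centres of plate and pan, and the dropper bottle straight behind the dye jar with about 3 cm clear between the two. The Coplin jar goes on the bench straight in front of the stirrer, in line with the middle of its plate, with about 3 cm clear between its foot and the front panel's face. Front is the robot's side of the machines and behind is the far side; set everything down gently and upright, and neither tip anything over nor shift the slide box, slide rack or Petri dish.

Things in the scene. Friction and masses are not known exactly. Their poses are not given: they have to be found in the camera images.
- stirrer_plate (a point): Magnetic stirrer, fixed: white housing 140 mm wide, round white plate 120 mm across, low grey panel with black knob in front. Point: centre of the plate's top, 70 mm above the bench. x points to its back (roughly away from the robot), y to its left seen from the robot, z up. Housing: 70 mm to each side and to the back; front panel's face at x = -95 mm, 42 mm high, knob 10 mm proud of it.
- balance_pan (a point): Laboratory balance, fixed: white housing 140 mm wide, round steel pan 100 mm across, sloping display and keys in front. Point: centre of the pan's top, 60 mm above the bench; axes as the stirrer's. Housing: 70 mm to each side, 65 mm to the back, 138 mm to the front. Stands left or right of the stirrer, 362 to 378 mm away exactly along the stirrer's y axis, turned like it to within 2 degrees.
- beaker_mid (a point): Small beaker of thin clear glass, straight and round, open at the top: 50 mm across (rim 53 mm, with a small spout), 70 mm tall, wall 3 mm, about 60 g. The point is its centre, 35 mm above its foot; z up. Grip it 10 to 15 mm higher than that, to keep its rim clear of the gripper's body.
- dish_mid (a point): Weighing dish of white porcelain, a low round open cup: 50 mm across, 30 mm tall, wall 3.5 mm, about 45 g. The point is its centre, 15 mm above its foot; z up.
- dye_jar_mid (a point): Dye jar: short wide jar of brown glass with a paper band and a wide black screw cap, closed: 54 mm across (55 mm at the band, cap 49 mm), 78 mm tall, about 150 g. The point is its centre, 39 mm above its foot; z up.
- dropper_mid (a point): Dropper bottle: slim bottle of brown glass with a small black cap and a rubber teat on top, closed; 34 mm across up to 46 mm above its foot, then narrowing to the cap, 23 mm across, at 57 to 70 mm; 88 mm tall in all, about 60 g. The point is its centre, 44 mm above its foot (a grip 10 to 15 mm lower is fully on the straight body); z up.
- coplin_mid (a point): Coplin jar for slides: rectangular open jar of milky plastic, ribs inside, 88 mm tall, foot 66 mm (x) by 56 mm (y), 6 mm thick; body 60 mm along x, 44 mm along y (grip it across y), small lip at the rim 64 by 48 mm; about 90 g. Point: its centre, 44 mm above its foot; z up. Grip it about 20 mm higher to keep the rim clear of the gripper's body. Starts turned up to 0.5 rad from the robot's x axis.
- slide_box: Bystander: closed slide box, grey and white plastic, 85 x 100 mm, 33 mm tall, lying loose behind the work. Origin at the centre of its underside.
- slide_rack: Bystander: white plastic drying rack with glass slides standing in it, 85 x 190 mm, 37 mm tall, loose behind the work. Origin at the centre of its underside.
- petri: Bystander: Petri dish of clear plastic with its lid on, 92 mm across, 18 mm tall, loose behind the work. Origin at the centre of its underside.
There are look-alikes about, which are no part of the job. Leave any green or pink look-alike of the part that bears coplin_mid alone.

How it is judged:
By the outcome, as a careful person would: the job done as asked, in the order asked, and still so for the second after the job is handed in, with the robot touching nothing.
It also fails if it takes over 128 s, if anything falls off the work surface, if the arm or the gripper's body presses on something with over 40 N, if the wrist force passes 120 N, or if a joint passes its speed limit or range.

### The arm

A 6-joint arm with a two-finger parallel gripper is mounted at the origin on the work surface. World frame = base frame: x ahead of the robot, y to its left, z up, the work surface at z = 0. Lengths are in mm, angles in rad, forces in N, time in s.
With the tool pointing down it reaches from about 350 to 975 mm from the base axis. Payload 7.1 kg.
Tool frame: the origin (TCP) lies between the finger pads; the fingertips stand 19 mm ahead of it and the grasp point (between the pads) is the TCP (ctrl.finger_overhang is the distance from the TCP to the fingertips, in mm); z points along the fingers, y is the line along which they close (so a half turn about z gives the same grasp; the last joint's range is limited). The gripper opens to 88 mm and grips with 3 to 60 N. Pads are 20 mm wide; open, the fingers measure 115 mm over their backs; the gripper's body (75 mm by 178 mm) begins 61 mm behind the grasp point.
Start: joints at [-1.327, 0.423, 1.63, -0, 1.089, -0.019], TCP at [162.385, -603.52, 241.675] pointing down, gripper open.
Joint ranges: [-3, 3], [-0.9, 2.11], [0.09, 2.58], [-1.31, 4.45], [0.11, 2.69], [-2.54, 2.54]. Speed limits (rad/s): [2.39, 2.39, 3.01, 3.14, 3.14, 3.14].

### API

Orientations are given as a rotation vector (axis times angle).
In Python, from workcell import ctrl gives the robot as it stands. The module is installed in compiled form; this text tells all that it offers.
- The arm moves only by the tool arm_command, never from a script. Its argument "rows" is one flat list of numbers, 7 for each row, row after row: the turn, a rotation vector about the tool's x, y, z scaled (see below), then the shift along the tool's x, y, z scaled (see below), then the opening, from -1 (shut) to 1 (fully open). A call has 1 to 5 rows; each row is the pose to reach, as a shift and turn from the pose commanded when the call began, along the tool's axes at that moment, turning the shorter way round; what a row does not reach only later rows make up. The controller multiplies each number of a shift by 80 mm and each number of a turn by 180 degrees. A row lasts 1/10 s, in which the tool goes at most 50 mm and 8.59 degrees, less where a joint would pass 70% of its speed; a pose out of reach is approached as far as the arm can. A call with a number of a shift or a turn outside -1 to 1 is refused whole. A call with a gripper value outside its range is refused whole. The fingers move at their own pace and stop on an object; the grip force is fixed at half the most. Time passes only in rows, so rows that repeat a pose let the fingers close. It gives the time, the measured TCP pose, the force, the opening and the grip force at its end, in the units of the state.
- ctrl.get_obs(): the state, without advancing time (a new reading comes with each control period).
- ctrl.get_image(name): name is "scene" or "side" or "wrist"; returns (picture, depth): 384x512x3 uint8, red, green, blue; 384x512 float32, mm along the optical axis (not along the pixel's ray), 0 where there is no reading.
- ctrl.camera_params(name): a dict with "camera_matrix" (3x3 intrinsics, pixels), "world_to_cam" (4x4, takes a point from world to camera coordinates); the wrist camera has in their place "tool_from_camera" (4x4, takes a point from camera to tool coordinates, whose origin is the TCP and whose axes are the flange's). Camera axes: x right, y down, z forward; pixel columns grow to the right and rows downward; lengths in mm; the calibration is good to about 2 mm. A picture is of the moment at which its call begins: read the wrist's pose just before it. camera_params takes no time and is no camera call.
- ctrl.close_job(): hands the job in; it is judged then, once.
The state is a dict: "t": time; "qpos": joint angles; "qvel": joint speeds; "joint_torque": joint torques, N m; "ee_pos": TCP position; "orientation": TCP orientation; "ft_force": force on the tool from outside, world axes, zero at the start; "moment": the same for the moment, N m; "width": finger opening in mm; "grasp_force": force on a finger pad.
Only numpy, scipy, OpenCV 4.12 (cv2) and the standard library are available. Lean on these libraries where they do the work, as an engineer would, in place of code of your own. Each camera call takes 0.05 s, during which the arm holds its last target. There are 200 camera calls.

## Working session

There is one attempt and no reset: what is moved stays moved. The work goes in short steps, Python scripts to look and compute and a tool call to move; the robot and the scene stay as the last step left them, time stands still between calls to the robot, and variables do not carry over. Pictures are saved under pics/ and viewed, at most 14 in all, crops included, and the job is handed in when it is done.

Besides the shell and the picture viewer there is one more tool, called by a JSON object that holds its "api" and its "payload". arm_command: Moves the arm, as the interface text tells. Shifts and turns lie within -1 to 1; 1 stands for 80 mm of shift or 180 degrees of turn. Its arguments: {"type":"object","properties":{"rows":{"type":"array","items":{"type":"number"}}},"required":["rows"]}

```bash
mkdir -p pics; ls
cat > h.py <<'E'
import numpy as np,cv2
from workcell import ctrl
from scipy.spatial.transform import Rotation as R
def cam(name):
    p=ctrl.camera_params(name);K=np.array(p["camera_matrix"])
    if name=="wrist":
        o=ctrl.get_obs();T=np.eye(4);T[:3,:3]=R.from_rotvec(o["orientation"]).as_matrix();T[:3,3]=o["ee_pos"]
        C=T@np.array(p["tool_from_camera"])
    else: C=np.linalg.inv(np.array(p["world_to_cam"]))
    return K,C
def shot(name,fn=None):
    K,C=cam(name);im,d=ctrl.get_image(name)
    if fn: cv2.imwrite("pics/"+fn+".png",im[:,:,::-1]); np.savez("pics/"+fn,im=im,d=d,K=K,C=C)
    return im,d,K,C
def load(fn):
    z=np.load("pics/"+fn+".npz");return z["im"],z["d"],z["K"],z["C"]
def ray(K,C,uv,z):  # pixel to plane z
    r=C[:3,:3]@np.linalg.solve(K,np.array([uv[0],uv[1],1.]));o=C[:3,3];return o+r*(z-o[2])/r[2]
def cloud(d,K,C):
    v,u=np.mgrid[:d.shape[0],:d.shape[1]]
    P=np.stack([(u-K[0,2])*d/K[0,0],(v-K[1,2])*d/K[1,1],d],-1)
    return P@C[:3,:3].T+C[:3,3]
def proj(K,C,p):
    q=np.linalg.inv(C)@np.append(p,1);return (K@q[:3])[:2]/q[2]
def rows(dest,yaw=None):
    """shift (scaled) and z turn from current pose to world dest; tool down"""
    o=ctrl.get_obs();M=R.from_rotvec(o["orientation"]).as_matrix()
    return np.round(M.T@(np.array(dest)-o["ee_pos"])/80,3)
E
python3 - <<'E'
from h import *
a,_,K,C=shot("scene","s0");b,_,K2,C2=shot("side","d0")
print(C[:3,3],C2[:3,3],K[0,0])
cv2.imwrite("pics/both.png",cv2.resize(np.hstack([a,b])[:,:,::-1],(800,300),interpolation=cv2.INTER_AREA))
o=ctrl.get_obs();print(o); print(R.from_rotvec(o["orientation"]).as_matrix().round(3)); print(ctrl.camera_params("wrist"))
E
```

```text
pics
[1341.80275194 -445.87865375  851.42698785] [174.09067878 878.53800681 608.60248075] 418.0211933089249
{'t': 0.1, 'qpos': array([-1.32700787e+00,  4.23740828e-01,  1.63060147e+00, -6.32414245e-06,
        1.08861763e+00, -1.90070339e-02]), 'qvel': array([-7.56890909e-04, -4.60041234e-05, -1.20551656e-03, -3.25056405e-04,
       -4.51438899e-04, -8.81753285e-04]), 'joint_torque': array([ 4.90771126e-04, -5.45615709e+01, -2.74324626e+01,  6.45667990e-02,
        1.89118646e-02, -3.60047181e-05]), 'ee_pos': array([ 162.26712218, -603.0744702 ,  240.99890938]), 'orientation': array([-3.11316435e+00, -4.11438011e-01,  2.49508827e-04]), 'ft_force': array([-0.09151024,  0.10960821,  1.0171559 ]), 'moment': array([-0.00860356, -0.00337313, -0.0130516 ]), 'grasp_force': 0.0, 'width': 87.8331027724163}
[[ 0.966  0.26  -0.   ]
 [ 0.26  -0.966  0.001]
 [ 0.    -0.001 -1.   ]]
{'camera_matrix': array([[288.46584925,   0.        , 255.51103998],
       [  0.        , 288.46584925, 191.34943745],
       [  0.        ,   0.        ,   1.        ]]), 'tool_from_camera': array([[-4.06658702e-04, -9.60815764e-01, -2.77187484e-01,
         7.42506292e+01],
       [ 9.99999917e-01, -3.88931948e-04, -1.18932936e-04,
         6.49596236e-01],
       [ 6.46557159e-06, -2.77187510e-01,  9.60815843e-01,
        -1.43247289e+02],
       [ 0.00000000e+00,  0.00000000e+00,  0.00000000e+00,
         1.00000000e+00]])}
```

View pics/s0.png

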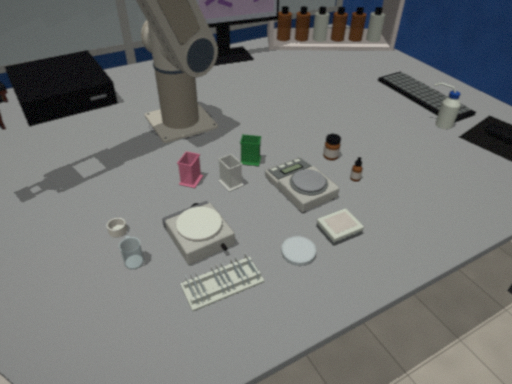

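View pics/d0.png

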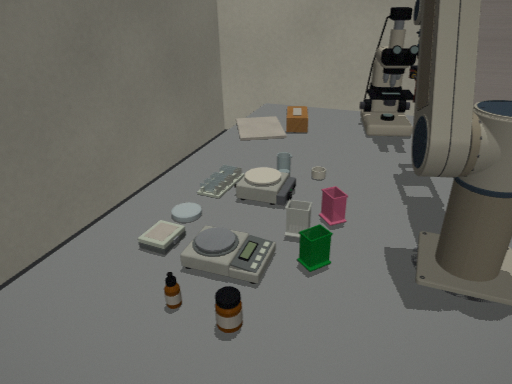

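The scene camera, which looks back at the robot, shows the stirrer at (200,222), balance (308,180), milky Coplin (230,172) between the pink and green ones, dye jar (332,147), dropper (357,170), beaker (132,252) and dish (117,227). The side view agrees: plate (263,177), pan (216,240), dropper (172,292), jar (229,310), Coplin (298,219).

Run:
```python
from h import *
S=load("s0");D=load("d0")
for n,us,ud,h in [("plate",(200,222),(263,177),70),("pan",(308,180),(216,240),60),("dye",(333,139),(229,296),78),("drop",(359,161),(171,275),88),("coplin",(230,163),(299,207),88),("beaker",(131,243),(284,157),70),("dish",(117,223),(319,170),30),("pink",(189,157),(334,191),88),("green",(251,139),(316,232),88)]:
    print(n,ray(S[2],S[3],us,h).round(),ray(D[2],D[3],ud,h).round())
for nm,(im,d,K,C) in (("S",S),("D",D)):
    P=cloud(d,K,C)
    for n,c,rr,z0,z1 in [("plate",ray(*((S[2],S[3],(200,222)) ),70),75,66,75),("pan",ray(S[2],S[3],(308,180),60),62,56,66)]:
        m=(np.hypot(P[...,0]-c[0],P[...,1]-c[1])<rr)&(P[...,2]>z0)&(P[...,2]<z1)&(d>0)
        q=P[m][:,:2].astype(np.float32);(e,ax,an)=cv2.minAreaRect(q);print(nm,n,len(q),e,ax,np.median(P[m][:,2]))
    for n,us in [("dye",(332,147)),("drop",(357,170)),("cop",(230,163)),("beak",(131,243)),("dish",(117,223))]:
        h={"dye":78,"drop":80,"cop":88,"beak":70,"dish":30}[n];c=ray(S[2],S[3],us,h if n!="dye" else 50)
        m=(np.hypot(P[...,0]-c[0],P[...,1]-c[1])<50)&(P[...,2]>h-18)&(P[...,2]<h+8)&(d>0)
        q=P[m]; 
        if len(q)>5: print(nm,n,len(q),q.min(0).round(),q.max(0).round())
```

```text
plate [ 601. -180.   70.] [ 590. -167.   70.]
pan [585. 178.  60.] [576. 189.  60.]
dye [465. 360.  78.] [451. 373.  78.]
drop [611. 346.  88.] [585. 369.  88.]
coplin [432.  -5.  88.] [418.   9.  88.]
beaker [ 586. -359.   70.] [ 580. -347.   70.]
dish [ 458. -367.   30.] [ 454. -365.   30.]
pink [ 345. -102.   88.] [ 350. -114.   88.]
green [349. 113.  88.] [345. 110.  88.]
S plate 1171 (597.8875732421875, -184.2393798828125) (115.41486358642578, 118.958984375) 69.31365992538099
S pan 546 (582.469482421875, 178.93960571289062) (96.10386657714844, 100.07725524902344) 59.181081218977226
S dye 147 [429. 341.  61.] [482. 391.  80.]
S drop 7 [596. 349.  64.] [604. 357.  73.]
S cop 227 [388. -29.  70.] [457.  25.  90.]
S beak 242 [ 557. -391.   52.] [ 612. -340.   73.]
S dish 199 [ 432. -396.   12.] [ 484. -347.   33.]
D plate 509 (596.6829223632812, -178.09005737304688) (119.71472930908203, 118.3581771850586) 72.24063738008385
D pan 779 (582.5391845703125, 184.9349365234375) (98.57003784179688, 98.25464630126953) 61.81799370916826
D dye 494 [430. 347.  60.] [480. 397.  82.]
D cop 339 [389. -27.  70.] [455.  29.  92.]
D beak 134 [ 558. -387.   52.] [ 612. -333.   74.]
D dish 136 [ 434. -395.   12.] [ 483. -339.   34.]
```

{"api": "arm_command", "payload": {"rows": [0, 0, 0.071, 1, 0, 0, 1, 0, 0, 0.071, 1, 0, 0, 1, 0, 0, 0.071, 1, 0, 0, 1]}}

```text
t: 0.4
ee_pos: [242.6, -581.6, 241.3]
orientation: [-3.14, -0.065, -0.001]
ft_force: [-0.2, 0.1, 0.4]
width: 87.7
grasp_force: 0.0
```

{"api": "arm_command", "payload": {"rows": [0, 0, 0, 1, -0.65, 0, 1, 0, 0, 0, 1, -0.65, 0, 1]}}

```text
t: 0.6
ee_pos: [317.3, -527.3, 241.2]
orientation: [-3.14, -0.061, 0.001]
ft_force: [-0.2, -0.2, -0.1]
width: 87.9
grasp_force: 0.0
```

{"api": "arm_command", "payload": {"rows": [0, 0, 0, 1, -0.65, 0, 1, 0, 0, 0, 1, -0.65, 0, 1]}}

```text
t: 0.8
ee_pos: [396.0, -471.4, 241.4]
orientation: [-3.141, -0.064, 0.001]
ft_force: [0.5, -0.3, 1.2]
width: 87.9
grasp_force: 0.0
```

{"api": "arm_command", "payload": {"rows": [0, 0, 0, 1, -0.65, 0, 1, 0, 0, 0, 1, -0.65, 0, 1]}}

```text
t: 1.0
ee_pos: [474.1, -416.3, 241.5]
orientation: [-3.141, -0.064, 0.001]
ft_force: [-0.0, -0.5, 1.3]
width: 87.7
grasp_force: 0.0
```

{"api": "arm_command", "payload": {"rows": [0, 0, 0, 1, -0.65, 0, 1, 0, 0, 0, 1, -0.65, 0, 1, 0, 0, 0, 1, -0.65, 0, 1]}}

```text
t: 1.3
ee_pos: [554.5, -359.4, 241.3]
orientation: [-3.14, -0.071, -0.002]
ft_force: [0.2, 0.7, 0.5]
width: 88.1
grasp_force: 0.0
```

Run:
```python
from h import *
o=ctrl.get_obs();print(o["t"],o["ee_pos"],o["qpos"].round(2),R.from_rotvec(o["orientation"]).as_matrix().round(3))
im,d,K,C=shot("wrist","w1");P=cloud(d,K,C)
def box(n,c,r,z0,z1):
    m=(np.hypot(P[...,0]-c[0],P[...,1]-c[1])<r)&(P[...,2]>z0)&(P[...,2]<z1)&(d>0);q=P[m]
    if len(q)>5:
        e=cv2.minEnclosingCircle(q[:,:2].astype(np.float32));print(n,len(q),q.min(0).round(),q.max(0).round(),e)
box("plate",(597,-181),75,64,78);box("beaker",(585,-362),50,50,78);box("dish",(458,-368),45,15,40)
```

```text
1.3 [ 554.45744839 -359.38324025  241.29521149] [-0.59  0.48  1.55  0.    1.12  0.93] [[ 0.999  0.045  0.001]
 [ 0.045 -0.999  0.   ]
 [ 0.001 -0.    -1.   ]]
plate 9960 [ 536. -243.   64.] [ 655. -123.   73.] ((594.9655151367188, -182.93392944335938), 60.2785530090332)
beaker 739 [ 554. -390.   50.] [ 610. -339.   72.] ((581.8223266601562, -364.49609375), 28.771724700927734)
dish 559 [ 430. -395.   15.] [ 480. -346.   33.] ((455.4331970214844, -370.4294738769531), 25.060171127319336)
```

View pics/w1.png

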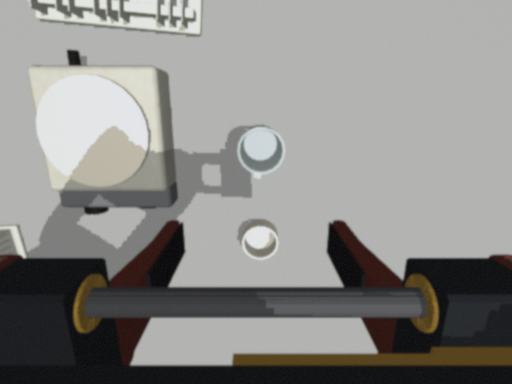

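The wrist view shows the plate at (93,130), the beaker at (261,148) with its spout towards the robot, and the dish at (260,240). The sizes match: plate radius 60, heights 70 and 33. I'll grasp the beaker now.

{"api": "arm_command", "payload": {"rows": [0, 0, 0, 0.37, 0.06, 0.5, 1, 0, 0, 0, 0.37, 0.06, 1, 1]}}

```text
t: 1.55
ee_pos: [583.0, -368.0, 162.4]
orientation: [3.138, 0.064, 0.007]
ft_force: [0.3, -0.3, -0.5]
width: 87.9
grasp_force: 0.0
```

{"api": "arm_command", "payload": {"rows": [0, 0, 0, 0, 0, 0.5, 1, 0, 0, 0, 0, 0, 0.85, 1, 0, 0, 0, 0, 0, 1, 1]}}

```text
t: 1.85
ee_pos: [577.6, -366.0, 78.1]
orientation: [-3.138, -0.061, 0.008]
ft_force: [-0.7, 0.3, 0.1]
width: 87.7
grasp_force: 0.0
```

{"api": "arm_command", "payload": {"rows": [0, 0, 0, 0, 0, 0.25, 1, 0, 0, 0, 0, 0, 0.4, 1, 0, 0, 0, 0, 0, 0.41, 1, 0, 0, 0, 0, 0, 0.41, -1, 0, 0, 0, 0, 0, 0.41, -1]}}

```text
t: 2.35
ee_pos: [581.5, -366.4, 50.3]
orientation: [3.14, 0.062, 0.003]
ft_force: [-0.6, -0.0, -0.6]
width: 75.4
grasp_force: 0.0
```

{"api": "arm_command", "payload": {"rows": [0, 0, 0, 0, 0, 0, -1, 0, 0, 0, 0, 0, 0, -1, 0, 0, 0, 0, 0, 0, -1, 0, 0, 0, 0, 0, 0, -1, 0, 0, 0, 0, 0, 0, -1]}}

```text
t: 2.85
ee_pos: [581.1, -365.8, 49.2]
orientation: [3.141, 0.063, 0.0]
ft_force: [0.3, 0.6, 2.9]
width: 50.7
grasp_force: 30.9
```

{"api": "arm_command", "payload": {"rows": [0, 0, 0, 0, 0, -0.3, -1, 0, 0, 0, 0, 0, -0.7, -1, 0, 0, 0, 0, 0, -1, -1]}}

```text
t: 3.15
ee_pos: [581.0, -365.9, 130.0]
orientation: [3.141, 0.063, 0.0]
ft_force: [1.0, -0.3, -0.0]
width: 50.9
grasp_force: 30.9
```

{"api": "arm_command", "payload": {"rows": [0, 0, 0, 0, -0.5, -0.3, -1, 0, 0, 0, 0.1, -1, -0.5, -1, 0, 0, 0, 0.1, -1, -0.5, -1]}}

```text
t: 3.45
ee_pos: [587.1, -282.3, 171.3]
orientation: [3.14, 0.067, 0.004]
ft_force: [-0.3, 0.1, 0.2]
width: 50.9
grasp_force: 30.9
```

{"api": "arm_command", "payload": {"rows": [0, 0, 0, 0, -0.5, 0, -1, 0, 0, 0, 0.1, -0.9, 0, -1, 0, 0, 0, 0.1, -1, 0, -1, 0, 0, 0, 0.1, -1, 0, -1]}}

```text
t: 3.85
ee_pos: [590.4, -204.8, 168.4]
orientation: [3.141, 0.066, -0.001]
ft_force: [-0.4, -0.4, -0.3]
width: 50.8
grasp_force: 30.9
```

Run:
```python
from h import *
o=ctrl.get_obs();print(o["t"],o["ee_pos"],o["width"],o["orientation"])
im,d,K,C=shot("wrist","w2");P=cloud(d,K,C);f=o["ee_pos"][2]-49
def box(n,c,r,z0,z1):
    m=(np.hypot(P[...,0]-c[0],P[...,1]-c[1])<r)&(P[...,2]>z0)&(P[...,2]<z1)&(d>0);q=P[m]
    if len(q)>5: print(n,len(q),q.min(0).round(),q.max(0).round(),cv2.minEnclosingCircle(q[:,:2].astype(np.float32)))
box("plate",(597,-181),75,64,78);
box("beakerrim",o["ee_pos"][:2],40,f+62,f+76)
```

```text
3.85 [ 590.38735141 -204.76189592  168.40364357] 50.76580559008392 [ 3.14087861e+00  6.55264667e-02 -1.31073910e-03]
plate 9428 [ 550. -242.   64.] [ 655. -123.   73.] ((595.9329833984375, -182.6636962890625), 59.82966995239258)
beakerrim 2963 [ 563. -242.  181.] [ 621. -169.  195.] ((599.6883544921875, -205.68099975585938), 36.760414123535156)
```

View pics/w2.png

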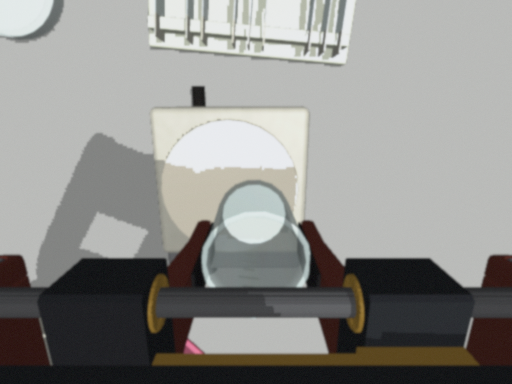

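The held beaker's rim is an ellipse centred near (255,257). The plate is a circle centred near (230,187), with the housing square to the image.

Run:
```python
from h import *
im,d,K,C=load("w2")
for uv in [(255,212),(255,257),(201,257),(310,257),(254,243),(254,184)]: print(uv,ray(K,C,uv,189.4).round(1),ray(K,C,uv,119.4).round(1))
# housing edges yaw: front/back corners of housing top z~60
for uv in [(153,109),(306,109)]: print(ray(K,C,uv,62).round(1))
```

```text
(255, 212) [ 619.9 -204.3  189.4] [ 594.1 -205.2  119.4]
(255, 257) [ 597.3 -205.2  189.4] [ 558.6 -206.7  119.4]
(201, 257) [ 596.3 -179.7  189.4] [ 557.  -166.6  119.4]
(310, 257) [ 598.4 -231.1  189.4] [ 560.3 -247.5  119.4]
(254, 243) [ 604.6 -204.4  189.4] [ 570.  -205.5  119.4]
(254, 184) [ 632.9 -203.3  189.4] [ 614.6 -203.7  119.4]
[ 660.5 -117.5   62. ]
[ 665.7 -244.7   62. ]
```

{"api": "arm_command", "payload": {"rows": [0, 0, 0, 0.05, -0.286, 0, -1, 0, 0, 0, 0.05, -0.286, 0.2, -1, 0, 0, 0, 0.05, -0.286, 0.4, -1, 0, 0, 0, 0.05, -0.286, 0.5, -1, 0, 0, 0, 0.05, -0.286, 0.53, -1]}}

```text
t: 4.4
ee_pos: [592.4, -183.0, 124.3]
orientation: [-3.14, -0.061, 0.005]
ft_force: [1.4, 0.2, -1.1]
width: 51.1
grasp_force: 30.9
```

{"api": "arm_command", "payload": {"rows": [0, 0, 0, 0, 0, 0.02, -1, 0, 0, 0, 0, 0, 0.04, -1, 0, 0, 0, 0, 0, 0.05, -1, 0, 0, 0, 0, 0, 0.06, -1, 0, 0, 0, 0, 0, 0.06, -1]}}

```text
t: 4.9
ee_pos: [593.7, -182.3, 121.9]
orientation: [3.141, 0.062, 0.001]
ft_force: [-0.5, 0.2, -0.8]
width: 50.8
grasp_force: 30.9
```

{"api": "arm_command", "payload": {"rows": [0, 0, 0, 0, 0, 0.01, -1, 0, 0, 0, 0, 0, 0.02, -1, 0, 0, 0, 0, 0, 0.025, -1, 0, 0, 0, 0, 0, 0.025, -1]}}

```text
t: 5.3
ee_pos: [593.6, -182.3, 119.6]
orientation: [-3.141, -0.062, 0.0]
ft_force: [-0.9, -0.4, 0.5]
width: 50.5
grasp_force: 30.9
```

{"api": "arm_command", "payload": {"rows": [0, 0, 0, 0, 0, 0.005, -1, 0, 0, 0, 0, 0, 0.01, -1, 0, 0, 0, 0, 0, 0.01, -1]}}

```text
t: 5.6
ee_pos: [593.7, -182.3, 119.2]
orientation: [3.141, 0.062, 0.0]
ft_force: [-0.5, 1.0, 3.0]
width: 50.6
grasp_force: 30.9
```

{"api": "arm_command", "payload": {"rows": [0, 0, 0, 0, 0, 0, 1, 0, 0, 0, 0, 0, 0, 1, 0, 0, 0, 0, 0, 0, 1, 0, 0, 0, 0, 0, 0, 1, 0, 0, 0, 0, 0, -0.1, 1]}}

```text
t: 6.1
ee_pos: [592.8, -182.1, 126.1]
orientation: [-3.14, -0.062, 0.003]
ft_force: [-0.6, 0.2, 1.0]
width: 85.9
grasp_force: 0.0
```

{"api": "arm_command", "payload": {"rows": [0, 0, 0, 0, 0, -0.4, 1, 0, 0, 0, 0, 0, -0.9, 1, 0, 0, 0, 0, 0, -0.9, 1]}}

```text
t: 6.4
ee_pos: [596.8, -183.3, 204.9]
orientation: [3.138, 0.062, 0.014]
ft_force: [-0.5, 0.1, 0.1]
width: 87.4
grasp_force: 0.0
```

{"api": "arm_command", "payload": {"rows": [0, 0, 0, -0.5, 0.5, 0, 1, 0, 0, 0, -0.9, 0.9, 0, 1, 0, 0, 0, -0.9, 1, 0, 1]}}

```text
t: 6.7
ee_pos: [521.3, -267.1, 198.7]
orientation: [-3.141, -0.058, 0.003]
ft_force: [-0.3, -0.3, -0.2]
width: 87.6
grasp_force: 0.0
```

{"api": "arm_command", "payload": {"rows": [0, 0, 0, -0.5, 0.5, 0, 1, 0, 0, 0, -0.9, 1, 0, 1, 0, 0, 0, -0.9, 1, 0, 1, 0, 0, 0, -0.9, 1, 0, 1]}}

```text
t: 7.1
ee_pos: [455.6, -348.8, 198.9]
orientation: [-3.141, -0.058, -0.0]
ft_force: [0.5, 0.4, 0.4]
width: 88.1
grasp_force: 0.0
```

Run:
```python
from h import *
o=ctrl.get_obs();print(o["t"],o["ee_pos"],o["width"],o["orientation"])
im,d,K,C=shot("wrist","w3");P=cloud(d,K,C)
m=(np.hypot(P[...,0]-457,P[...,1]+369.5)<45)&(P[...,2]>22)&(P[...,2]<36)&(d>0);q=P[m]
print(len(q),q.min(0).round(1),q.max(0).round(1),cv2.minEnclosingCircle(q[:,:2].astype(np.float32)))
print(rows((457,-369.5,22)))
```

```text
7.1 [ 455.60500517 -348.83144142  198.86126304] 88.10188699431576 [-3.14093727e+00 -5.78520078e-02 -4.13677104e-04]
516 [ 430.2 -395.    22. ] [ 479.7 -345.8   31.9] ((455.14215087890625, -370.5486145019531), 24.95612907409668)
[-0.003  0.271  2.21 ]
```

View pics/w3.png

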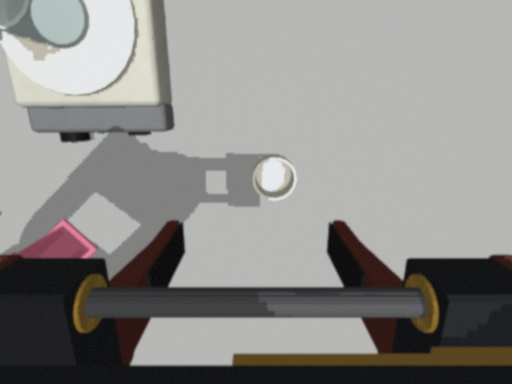

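The dish is at (274,178), standing free, and the beaker stands on the plate.

{"api": "arm_command", "payload": {"rows": [0, 0, 0, 0, 0.28, 0.5, 1, 0, 0, 0, 0, 0.28, 1, 1, 0, 0, 0, 0, 0.28, 1, 1]}}

```text
t: 7.45
ee_pos: [455.4, -366.9, 114.2]
orientation: [-3.135, -0.064, 0.011]
ft_force: [-0.6, 0.7, -0.5]
width: 87.8
grasp_force: 0.0
```

{"api": "arm_command", "payload": {"rows": [0, 0, 0, 0, 0, 0.4, 1, 0, 0, 0, 0, 0, 0.8, 1, 0, 0, 0, 0, 0, 0.95, 1, 0, 0, 0, 0, 0, 1, 1]}}

```text
t: 7.85
ee_pos: [457.5, -369.3, 38.8]
orientation: [-3.14, -0.065, 0.001]
ft_force: [0.5, -0.4, -0.4]
width: 88.0
grasp_force: 0.0
```

{"api": "arm_command", "payload": {"rows": [0, 0, 0, 0, 0, 0.1, 1, 0, 0, 0, 0, 0, 0.18, 1, 0, 0, 0, 0, 0, 0.2, 1, 0, 0, 0, 0, 0, 0.2, 1, 0, 0, 0, 0, 0, 0.2, 1]}}

```text
t: 8.35
ee_pos: [457.1, -370.5, 23.3]
orientation: [3.141, 0.062, 0.001]
ft_force: [0.4, 0.1, 0.1]
width: 87.4
grasp_force: 0.0
```

{"api": "arm_command", "payload": {"rows": [0, 0, 0, 0, 0, 0, -1, 0, 0, 0, 0, 0, 0, -1, 0, 0, 0, 0, 0, 0, -1, 0, 0, 0, 0, 0, 0, -1, 0, 0, 0, 0, 0, 0, -1]}}

```text
t: 8.85
ee_pos: [457.0, -370.3, 22.9]
orientation: [-3.141, -0.062, -0.0]
ft_force: [0.1, 0.2, -0.6]
width: 51.3
grasp_force: 0.1
```

{"api": "arm_command", "payload": {"rows": [0, 0, 0, 0, 0, 0, -1, 0, 0, 0, 0, 0, 0, -1, 0, 0, 0, 0, 0, 0, -1]}}

```text
t: 9.15
ee_pos: [457.0, -370.3, 22.9]
orientation: [-3.141, -0.062, 0.0]
ft_force: [0.2, 0.2, 0.3]
width: 50.1
grasp_force: 30.0
```

{"api": "arm_command", "payload": {"rows": [0, 0, 0, 0, 0, -0.3, -1, 0, 0, 0, 0, 0, -0.8, -1, 0, 0, 0, 0, 0, -1, -1]}}

```text
t: 9.45
ee_pos: [458.1, -371.2, 105.5]
orientation: [3.139, 0.062, 0.004]
ft_force: [0.5, -0.8, -0.5]
width: 50.5
grasp_force: 30.0
```

{"api": "arm_command", "payload": {"rows": [0, 0, 0, 0, 0, -0.5, -1, 0, 0, 0, 0, 0, -1, -1]}}

```text
t: 9.65
ee_pos: [456.3, -369.7, 183.2]
orientation: [-3.14, -0.062, 0.002]
ft_force: [0.2, -0.1, -0.4]
width: 49.7
grasp_force: 30.0
```

{"api": "arm_command", "payload": {"rows": [0, 0, 0, 0.1, -0.4, -0.4, -1, 0, 0, 0, 0.22, -0.94, -0.5, -1]}}

```text
t: 9.85
ee_pos: [473.3, -296.1, 226.5]
orientation: [3.137, 0.058, 0.009]
ft_force: [0.2, 0.5, -0.4]
width: 49.7
grasp_force: 30.0
```

{"api": "arm_command", "payload": {"rows": [0, 0, 0, 0.1, -0.5, 0, -1, 0, 0, 0, 0.22, -0.94, 0, -1]}}

```text
t: 10.05
ee_pos: [486.0, -216.9, 223.2]
orientation: [3.141, 0.062, 0.001]
ft_force: [0.9, 0.1, -0.6]
width: 50.4
grasp_force: 30.0
```

{"api": "arm_command", "payload": {"rows": [0, 0, 0, 0.1, -0.5, 0, -1, 0, 0, 0, 0.22, -0.94, 0, -1]}}

```text
t: 10.25
ee_pos: [500.4, -140.9, 222.6]
orientation: [-3.141, -0.063, 0.0]
ft_force: [1.2, -0.6, 0.1]
width: 50.1
grasp_force: 30.0
```

{"api": "arm_command", "payload": {"rows": [0, 0, 0, 0.1, -0.5, 0, -1, 0, 0, 0, 0.22, -0.94, 0, -1]}}

```text
t: 10.45
ee_pos: [515.1, -65.1, 222.5]
orientation: [-3.141, -0.063, 0.001]
ft_force: [0.1, -0.5, -0.0]
width: 50.0
grasp_force: 30.0
```

{"api": "arm_command", "payload": {"rows": [0, 0, 0, 0.1, -0.5, 0, -1, 0, 0, 0, 0.22, -0.94, 0, -1]}}

```text
t: 10.65
ee_pos: [529.7, 10.8, 222.5]
orientation: [-3.141, -0.063, 0.001]
ft_force: [0.3, -0.8, 0.6]
width: 49.5
grasp_force: 30.0
```

{"api": "arm_command", "payload": {"rows": [0, 0, 0, 0.1, -0.5, 0, -1, 0, 0, 0, 0.22, -0.94, 0, -1]}}

```text
t: 10.85
ee_pos: [544.3, 86.6, 222.5]
orientation: [-3.141, -0.063, 0.001]
ft_force: [0.6, -0.6, -0.1]
width: 49.9
grasp_force: 30.0
```

{"api": "arm_command", "payload": {"rows": [0, 0, 0, 0.1, -0.4, 0, -1, 0, 0, 0, 0.22, -0.94, 0, -1, 0, 0, 0, 0.22, -0.94, 0, -1, 0, 0, 0, 0.22, -0.94, 0, -1]}}

```text
t: 11.25
ee_pos: [558.7, 161.2, 222.2]
orientation: [3.14, 0.066, -0.001]
ft_force: [0.3, -0.5, -0.4]
width: 49.9
grasp_force: 30.0
```

Run:
```python
from h import *
o=ctrl.get_obs();print(o["t"],o["ee_pos"],o["width"],o["orientation"],o["qpos"].round(2))
im,d,K,C=shot("wrist","w4");P=cloud(d,K,C)
def box(n,c,r,z0,z1):
    m=(np.hypot(P[...,0]-c[0],P[...,1]-c[1])<r)&(P[...,2]>z0)&(P[...,2]<z1)&(d>0);q=P[m]
    if len(q)>5: print(n,len(q),q.min(0).round(1),q.max(0).round(1),cv2.minEnclosingCircle(q[:,:2].astype(np.float32)))
box("pan",(582.5,182),58,57,66);z=o["ee_pos"][2]-23;box("dishrim",o["ee_pos"],30,z+26,z+34)
box("dye",(455,369),45,72,84);box("drop",(600,354),30,60,95)
```

```text
11.25 [558.73674118 161.20323961 222.24917529] 49.89262681798206 [ 3.14042080e+00  6.58567699e-02 -1.29028319e-03] [ 0.26  0.38  1.74 -0.    1.02  1.79]
pan 6668 [530.3 132.7  57.4] [629.3 232.1  63.3] ((579.4930419921875, 182.47821044921875), 49.90171813964844)
dishrim 1923 [537.3 133.1 225.3] [582.3 189.8 233.2] ((560.3842163085938, 161.2476043701172), 29.466144561767578)
dye 952 [434.6 346.   72.1] [478.5 394.   80.8] ((453.55047607421875, 369.4543151855469), 25.554906845092773)
drop 577 [580.2 351.   60.1] [602.1 371.4  88.8] ((590.7023315429688, 362.409423828125), 11.761002540588379)
```

View pics/w4.png

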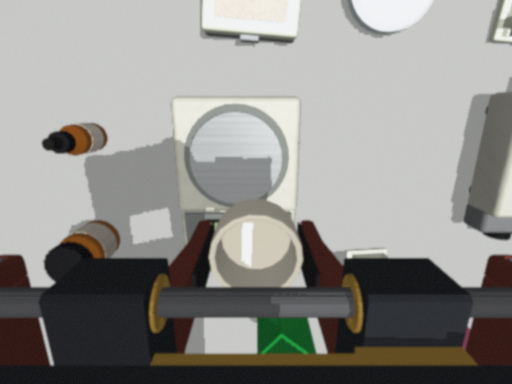

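Pan centre is at (237,157), and the held dish at (256,248). The dropper (80,140) and dye jar (85,245) are at the left. Setting the dish down.

{"api": "arm_command", "payload": {"rows": [0, 0, 0, 0.3, -0.253, 0.2, -1, 0, 0, 0, 0.3, -0.253, 0.6, -1, 0, 0, 0, 0.3, -0.253, 1, -1]}}

```text
t: 11.6
ee_pos: [583.1, 180.6, 142.5]
orientation: [-3.141, -0.06, -0.003]
ft_force: [0.6, 0.5, -0.8]
width: 50.3
grasp_force: 30.0
```

{"api": "arm_command", "payload": {"rows": [0, 0, 0, 0, 0, 0.3, -1, 0, 0, 0, 0, 0, 0.5, -1, 0, 0, 0, 0, 0, 0.62, -1, 0, 0, 0, 0, 0, 0.67, -1, 0, 0, 0, 0, 0, 0.67, -1]}}

```text
t: 12.1
ee_pos: [582.6, 181.5, 89.5]
orientation: [-3.141, -0.062, -0.001]
ft_force: [0.5, 0.3, 1.0]
width: 49.9
grasp_force: 30.0
```

{"api": "arm_command", "payload": {"rows": [0, 0, 0, 0, 0, 0.01, -1, 0, 0, 0, 0, 0, 0.02, -1, 0, 0, 0, 0, 0, 0.03, -1, 0, 0, 0, 0, 0, 0.04, -1, 0, 0, 0, 0, 0, 0.04, -1]}}

```text
t: 12.6
ee_pos: [582.3, 181.9, 86.2]
orientation: [-3.141, -0.063, -0.0]
ft_force: [-0.3, 0.1, -0.7]
width: 50.0
grasp_force: 30.0
```

{"api": "arm_command", "payload": {"rows": [0, 0, 0, 0, 0, 0.01, -1, 0, 0, 0, 0, 0, 0.02, -1, 0, 0, 0, 0, 0, 0.03, -1, 0, 0, 0, 0, 0, 0.035, -1, 0, 0, 0, 0, 0, 0.035, -1]}}

```text
t: 13.1
ee_pos: [582.3, 181.8, 83.1]
orientation: [3.141, 0.062, -0.0]
ft_force: [0.4, 0.2, -0.0]
width: 50.2
grasp_force: 30.0
```

{"api": "arm_command", "payload": {"rows": [0, 0, 0, 0, 0, 0.006, -1, 0, 0, 0, 0, 0, 0.01, -1, 0, 0, 0, 0, 0, 0.01, -1]}}

```text
t: 13.4
ee_pos: [582.4, 181.8, 82.9]
orientation: [-3.141, -0.062, -0.0]
ft_force: [-2.3, -0.6, 4.0]
width: 50.0
grasp_force: 30.0
```

{"api": "arm_command", "payload": {"rows": [0, 0, 0, 0, 0, 0, 1, 0, 0, 0, 0, 0, 0, 1, 0, 0, 0, 0, 0, 0, 1, 0, 0, 0, 0, 0, 0, 1, 0, 0, 0, 0, 0, -0.1, 1]}}

```text
t: 13.9
ee_pos: [581.5, 181.6, 89.7]
orientation: [3.14, 0.062, -0.003]
ft_force: [-1.2, 0.0, 0.1]
width: 85.7
grasp_force: 0.0
```

{"api": "arm_command", "payload": {"rows": [0, 0, 0, 0, 0, -0.4, 1, 0, 0, 0, 0, 0, -0.9, 1]}}

```text
t: 14.1
ee_pos: [581.1, 181.4, 162.2]
orientation: [3.14, 0.062, -0.006]
ft_force: [0.7, -0.2, 0.5]
width: 87.7
grasp_force: 0.0
```

{"api": "arm_command", "payload": {"rows": [0, 0, 0, -0.25, -0.4, -0.1, 1, 0, 0, 0, -0.5, -0.8, -0.1, 1]}}

```text
t: 14.3
ee_pos: [541.3, 244.8, 173.5]
orientation: [-3.139, -0.059, -0.008]
ft_force: [-0.1, 0.3, 0.3]
width: 88.1
grasp_force: 0.0
```

{"api": "arm_command", "payload": {"rows": [0, 0, 0, -0.25, -0.4, 0, 1, 0, 0, 0, -0.5, -0.8, 0, 1]}}

```text
t: 14.5
ee_pos: [496.6, 307.6, 171.4]
orientation: [-3.14, -0.062, -0.002]
ft_force: [0.4, 0.3, -0.2]
width: 87.4
grasp_force: 0.0
```

{"api": "arm_command", "payload": {"rows": [0, 0, 0, -0.25, -0.4, 0, 1, 0, 0, 0, -0.48, -0.8, 0, 1, 0, 0, 0, -0.48, -0.8, 0, 1, 0, 0, 0, -0.48, -0.8, 0, 1]}}

```text
t: 14.9
ee_pos: [456.1, 369.4, 170.9]
orientation: [-3.141, -0.066, -0.001]
ft_force: [0.4, -0.4, -0.3]
width: 87.7
grasp_force: 0.0
```

Run:
```python
from h import *
o=ctrl.get_obs();print(o["t"],o["ee_pos"],o["width"],o["qpos"].round(2))
im,d,K,C=shot("wrist","w5");P=cloud(d,K,C)
def box(n,c,r,z0,z1):
    m=(np.hypot(P[...,0]-c[0],P[...,1]-c[1])<r)&(P[...,2]>z0)&(P[...,2]<z1)&(d>0);q=P[m]
    if len(q)>5: print(n,len(q),q.min(0).round(1),q.max(0).round(1),cv2.minEnclosingCircle(q[:,:2].astype(np.float32)))
box("dye",(455,369),45,74,84);box("drop",(600,354),30,60,95)
print(rows((456,369.5,42)))
```

```text
14.9 [456.12188817 369.42456858 170.91398434] 87.7246854016128 [ 0.66  0.46  1.77 -0.    0.92  2.19]
dye 2444 [428.5 344.5  74.1] [478.2 394.   80.5] ((453.07379150390625, 369.3512268066406), 25.18361473083496)
drop 833 [579.5 352.   60.1] [601.6 373.8  89.3] ((590.6463012695312, 363.0244445800781), 11.476702690124512)
[-0.008 -0.01   1.61 ]
```

View pics/w5.png

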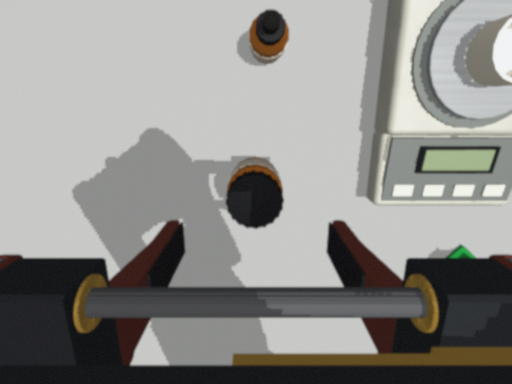

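The cap is at (254,199), below the gripper, and the dropper is at (268,38). I'm descending onto the jar.

{"api": "arm_command", "payload": {"rows": [0, 0, 0, -0.01, 0, 0.4, 1, 0, 0, 0, -0.01, 0, 0.8, 1, 0, 0, 0, -0.01, 0, 1, 1]}}

```text
t: 15.25
ee_pos: [455.4, 366.9, 88.4]
orientation: [3.139, 0.059, -0.004]
ft_force: [-0.4, 0.2, -0.6]
width: 87.8
grasp_force: 0.0
```

{"api": "arm_command", "payload": {"rows": [0, 0, 0, 0, 0, 0.3, 1, 0, 0, 0, 0, 0, 0.55, 1, 0, 0, 0, 0, 0, 0.61, 1, 0, 0, 0, 0, 0, 0.61, 1, 0, 0, 0, 0, 0, 0.61, -1]}}

```text
t: 15.75
ee_pos: [456.4, 369.0, 42.6]
orientation: [-3.14, -0.062, -0.002]
ft_force: [0.6, -0.7, 0.5]
width: 82.6
grasp_force: 0.0
```

{"api": "arm_command", "payload": {"rows": [0, 0, 0, 0, 0, 0, -1, 0, 0, 0, 0, 0, 0, -1, 0, 0, 0, 0, 0, 0, -1, 0, 0, 0, 0, 0, 0, -1, 0, 0, 0, 0, 0, 0, -1]}}

```text
t: 16.25
ee_pos: [455.8, 369.2, 42.2]
orientation: [-3.14, -0.062, -0.001]
ft_force: [-0.7, 0.9, 4.9]
width: 53.2
grasp_force: 30.0
```

{"api": "arm_command", "payload": {"rows": [0, 0, 0, 0, 0, 0, -1, 0, 0, 0, 0, 0, 0, -1]}}

```text
t: 16.45
ee_pos: [455.8, 369.3, 42.2]
orientation: [-3.14, -0.062, -0.001]
ft_force: [-1.0, -0.2, 5.7]
width: 53.4
grasp_force: 30.0
```

{"api": "arm_command", "payload": {"rows": [0, 0, 0, 0, 0, -0.3, -1, 0, 0, 0, 0, 0, -0.8, -1, 0, 0, 0, 0, 0, -1, -1]}}

```text
t: 16.75
ee_pos: [456.4, 369.6, 124.1]
orientation: [-3.139, -0.063, -0.003]
ft_force: [-0.5, -0.6, -2.1]
width: 53.4
grasp_force: 30.0
```

{"api": "arm_command", "payload": {"rows": [0, 0, 0, 0, 0, -0.5, -1, 0, 0, 0, 0, 0, -1, -1]}}

```text
t: 16.95
ee_pos: [454.7, 368.2, 201.9]
orientation: [3.139, 0.063, -0.003]
ft_force: [-0.3, 1.0, -1.7]
width: 53.3
grasp_force: 30.0
```

{"api": "arm_command", "payload": {"rows": [0, 0, 0, 0.15, 0.45, 0, -1, 0, 0, 0, 0.29, 0.94, 0, -1]}}

```text
t: 17.15
ee_pos: [482.3, 295.1, 203.0]
orientation: [-3.14, -0.067, -0.004]
ft_force: [-0.5, -0.2, -1.9]
width: 53.1
grasp_force: 30.0
```

{"api": "arm_command", "payload": {"rows": [0, 0, 0, 0.15, 0.45, 0, -1, 0, 0, 0, 0.29, 0.94, 0, -1]}}

```text
t: 17.35
ee_pos: [507.9, 219.2, 201.4]
orientation: [3.141, 0.064, -0.001]
ft_force: [-0.2, -0.1, -2.0]
width: 53.1
grasp_force: 30.0
```

{"api": "arm_command", "payload": {"rows": [0, 0, 0, 0.15, 0.45, 0, -1, 0, 0, 0, 0.29, 0.94, 0, -1]}}

```text
t: 17.55
ee_pos: [534.1, 144.8, 201.3]
orientation: [3.141, 0.063, -0.001]
ft_force: [0.6, 0.4, -1.5]
width: 53.3
grasp_force: 30.0
```

{"api": "arm_command", "payload": {"rows": [0, 0, 0, 0.15, 0.45, 0, -1, 0, 0, 0, 0.29, 0.94, 0, -1]}}

```text
t: 17.75
ee_pos: [560.2, 70.6, 201.3]
orientation: [3.141, 0.063, -0.001]
ft_force: [1.4, -0.1, -0.9]
width: 53.3
grasp_force: 30.0
```

{"api": "arm_command", "payload": {"rows": [0, 0, 0, 0.15, 0.45, 0, -1, 0, 0, 0, 0.31, 0.92, 0, -1, 0, 0, 0, 0.31, 0.92, 0, -1, 0, 0, 0, 0.31, 0.92, 0, -1]}}

```text
t: 18.15
ee_pos: [587.5, -1.2, 201.1]
orientation: [-3.141, -0.059, 0.002]
ft_force: [-0.6, 0.6, -1.8]
width: 52.9
grasp_force: 30.0
```

Run:
```python
from h import *
o=ctrl.get_obs();print(o["t"],o["ee_pos"],o["width"],o["orientation"])
print(rows((589.5,0,42)))
im,d,K,C=shot("wrist","w6");P=cloud(d,K,C);z=o["ee_pos"][2]-42
def box(n,c,r,z0,z1):
    m=(np.hypot(P[...,0]-c[0],P[...,1]-c[1])<r)&(P[...,2]>z0)&(P[...,2]<z1)&(d>0);q=P[m]
    if len(q)>5: print(n,len(q),q.min(0).round(1),q.max(0).round(1),cv2.minEnclosingCircle(q[:,:2].astype(np.float32)))
box("cap",o["ee_pos"],32,z+72,z+82);box("pan",(582,182),58,57,64);box("plate",(596,-182),68,66,74)
```

```text
18.15 [587.51031642  -1.16758974 201.05577383] 52.90183413123985 [-3.14076638e+00 -5.92768706e-02  2.14285949e-03]
[ 0.028 -0.013  1.988]
cap 6397 [559.9 -31.3 231.1] [610.4  29.7 241.1] ((587.8379516601562, -1.1747246980667114), 31.870040893554688)
pan 4526 [530.5 132.   57. ] [629.  231.4  64. ] ((579.7510375976562, 181.89683532714844), 50.1177864074707)
plate 7199 [ 536.2 -239.6   66. ] [ 655.2 -122.    73.9] ((595.8355102539062, -182.15187072753906), 60.220909118652344)
```

View pics/w6.png

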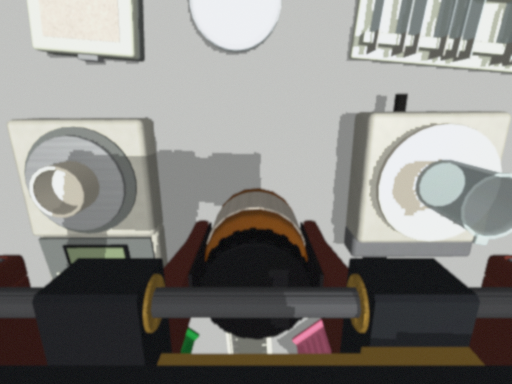

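Plate at (445,183) and pan at (77,182), with the held jar at (256,270). It needs only a 2 mm correction before lowering.

{"api": "arm_command", "payload": {"rows": [0, 0, 0, 0.025, -0.015, 0.3, -1, 0, 0, 0, 0.025, -0.015, 0.8, -1, 0, 0, 0, 0.025, -0.015, 1, -1]}}

```text
t: 18.5
ee_pos: [587.4, 2.5, 118.7]
orientation: [-3.141, -0.066, 0.007]
ft_force: [-0.8, 0.4, -1.6]
width: 53.1
grasp_force: 30.0
```

{"api": "arm_command", "payload": {"rows": [0, 0, 0, 0, 0, 0.4, -1, 0, 0, 0, 0, 0, 0.75, -1, 0, 0, 0, 0, 0, 0.9, -1, 0, 0, 0, 0, 0, 0.92, -1, 0, 0, 0, 0, 0, 0.92, -1]}}

```text
t: 19.0
ee_pos: [590.2, 1.4, 48.6]
orientation: [-3.141, -0.064, -0.001]
ft_force: [1.1, 0.1, -1.6]
width: 53.0
grasp_force: 30.0
```

{"api": "arm_command", "payload": {"rows": [0, 0, 0, 0, 0, 0.01, -1, 0, 0, 0, 0, 0, 0.02, -1, 0, 0, 0, 0, 0, 0.03, -1, 0, 0, 0, 0, 0, 0.03, -1, 0, 0, 0, 0, 0, 0.03, -1]}}

```text
t: 19.5
ee_pos: [590.1, 0.7, 45.9]
orientation: [3.141, 0.062, 0.001]
ft_force: [0.1, -0.5, -2.5]
width: 53.5
grasp_force: 30.0
```

{"api": "arm_command", "payload": {"rows": [0, 0, 0, 0, 0, 0.01, -1, 0, 0, 0, 0, 0, 0.02, -1, 0, 0, 0, 0, 0, 0.03, -1, 0, 0, 0, 0, 0, 0.04, -1, 0, 0, 0, 0, 0, 0.04, -1]}}

```text
t: 20.0
ee_pos: [589.9, 0.8, 42.3]
orientation: [-3.141, -0.062, 0.0]
ft_force: [0.2, -0.1, -2.0]
width: 53.3
grasp_force: 30.0
```

{"api": "arm_command", "payload": {"rows": [0, 0, 0, 0, 0, 0.005, -1, 0, 0, 0, 0, 0, 0.01, -1, 0, 0, 0, 0, 0, 0.01, -1]}}

```text
t: 20.3
ee_pos: [589.9, 0.8, 42.2]
orientation: [-3.141, -0.062, 0.0]
ft_force: [-1.7, -1.1, 4.4]
width: 53.3
grasp_force: 30.0
```

{"api": "arm_command", "payload": {"rows": [0, 0, 0, 0, 0, 0, 1, 0, 0, 0, 0, 0, 0, 1, 0, 0, 0, 0, 0, 0, 1, 0, 0, 0, 0, 0, 0, 1, 0, 0, 0, 0, 0, -0.1, 1]}}

```text
t: 20.8
ee_pos: [589.2, 0.8, 49.0]
orientation: [-3.141, -0.062, 0.003]
ft_force: [-0.2, 0.5, -0.2]
width: 86.9
grasp_force: 0.0
```

{"api": "arm_command", "payload": {"rows": [0, 0, 0, 0, 0, -0.4, 1, 0, 0, 0, 0, 0, -0.9, 1, 0, 0, 0, 0, 0, -1, 1]}}

```text
t: 21.1
ee_pos: [592.5, 0.7, 134.2]
orientation: [3.141, 0.062, 0.011]
ft_force: [0.6, -0.4, 0.9]
width: 88.0
grasp_force: 0.0
```

{"api": "arm_command", "payload": {"rows": [0, 0, 0, 0, 0, -0.5, 1, 0, 0, 0, 0, -0.5, -0.8, 1, 0, 0, 0, 0, -0.9, -0.8, 1]}}

```text
t: 21.4
ee_pos: [589.1, 73.4, 197.5]
orientation: [-3.14, -0.059, -0.01]
ft_force: [-0.5, -0.6, -0.1]
width: 88.1
grasp_force: 0.0
```

{"api": "arm_command", "payload": {"rows": [0, 0, 0, 0, -0.5, 0, 1, 0, 0, 0, 0, -0.9, 0, 1]}}

```text
t: 21.6
ee_pos: [583.9, 146.3, 194.0]
orientation: [-3.141, -0.063, -0.001]
ft_force: [1.0, -0.1, -0.3]
width: 88.1
grasp_force: 0.0
```

{"api": "arm_command", "payload": {"rows": [0, 0, 0, 0, -0.5, 0, 1, 0, 0, 0, 0, -0.9, 0, 1]}}

```text
t: 21.8
ee_pos: [580.9, 218.4, 193.5]
orientation: [-3.141, -0.063, 0.0]
ft_force: [-0.8, -1.7, -0.0]
width: 87.9
grasp_force: 0.0
```

{"api": "arm_command", "payload": {"rows": [0, 0, 0, 0, -0.5, 0, 1, 0, 0, 0, 0, -0.9, 0, 1]}}

```text
t: 22.0
ee_pos: [578.0, 290.4, 193.5]
orientation: [-3.141, -0.063, 0.0]
ft_force: [-0.1, -0.6, 0.0]
width: 87.8
grasp_force: 0.0
```

{"api": "arm_command", "payload": {"rows": [0, 0, 0, 0, -0.5, 0, 1, 0, 0, 0, 0, -0.9, 0, 1, 0, 0, 0, 0, -0.9, 0, 1, 0, 0, 0, 0, -0.9, 0, 1]}}

```text
t: 22.4
ee_pos: [575.0, 360.7, 193.1]
orientation: [3.14, 0.065, -0.001]
ft_force: [0.2, -0.5, -0.2]
width: 88.1
grasp_force: 0.0
```

Run:
```python
from h import *
o=ctrl.get_obs();print(o["t"],o["ee_pos"],o["width"],o["orientation"],o["qpos"].round(2))
im,d,K,C=shot("wrist","w7");P=cloud(d,K,C)
def box(n,c,r,z0,z1):
    m=(np.hypot(P[...,0]-c[0],P[...,1]-c[1])<r)&(P[...,2]>z0)&(P[...,2]<z1)&(d>0);q=P[m]
    if len(q)>5: print(n,len(q),q.min(0).round(1),q.max(0).round(1),cv2.minEnclosingCircle(q[:,:2].astype(np.float32)))
box("drop",(592,362),30,60,76);box("teat",(592,362),30,78,95);box("dropbody",(592,362),40,10,50)
print(rows((592,362,34)))
```

```text
22.4 [575.00344106 360.67548097 193.10792652] 88.05108898001076 [ 3.14012340e+00  6.48208347e-02 -1.31690283e-03] [ 0.54  0.55  1.54 -0.    1.05  2.07]
drop 313 [580.3 352.1  60.2] [602.2 374.   75.9] ((591.0162353515625, 362.9691162109375), 11.415850639343262)
teat 151 [585.1 357.   80.7] [596.8 368.8  88.4] ((591.0072021484375, 362.88482666015625), 6.139390468597412)
dropbody 344 [578.5 345.8  12.6] [608.1 379.8  50. ] ((591.9710083007812, 362.82452392578125), 17.24850845336914)
[ 0.213 -0.02   1.99 ]
```

View pics/w7.png

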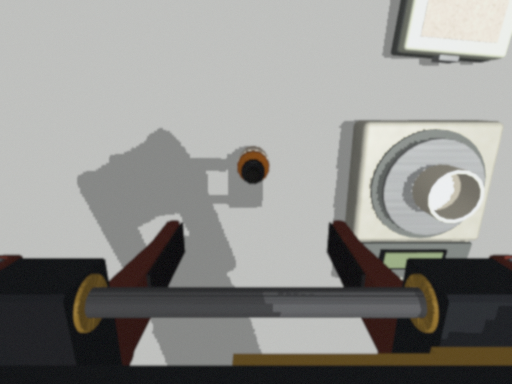

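The dropper is at (254,167), standing clear, and the dish sits on the pan. Grasping the dropper.

{"api": "arm_command", "payload": {"rows": [0, 0, 0, 0.213, -0.02, 0.3, 1, 0, 0, 0, 0.213, -0.02, 0.8, 1, 0, 0, 0, 0.213, -0.02, 1, 1]}}

```text
t: 22.75
ee_pos: [591.3, 360.0, 110.3]
orientation: [3.138, 0.059, -0.007]
ft_force: [-1.1, -1.2, -0.1]
width: 87.8
grasp_force: 0.0
```

{"api": "arm_command", "payload": {"rows": [0, 0, 0, 0, 0, 0.4, 1, 0, 0, 0, 0, 0, 0.8, 1, 0, 0, 0, 0, 0, 0.99, 1, 0, 0, 0, 0, 0, 0.99, 1, 0, 0, 0, 0, 0, 0.99, -1]}}

```text
t: 23.25
ee_pos: [593.2, 362.7, 35.4]
orientation: [-3.141, -0.062, -0.001]
ft_force: [-0.7, -0.4, -0.2]
width: 82.9
grasp_force: 0.0
```

{"api": "arm_command", "payload": {"rows": [0, 0, 0, 0, 0, 0, -1, 0, 0, 0, 0, 0, 0, -1, 0, 0, 0, 0, 0, 0, -1, 0, 0, 0, 0, 0, 0, -1, 0, 0, 0, 0, 0, 0, -1]}}

```text
t: 23.75
ee_pos: [592.7, 362.9, 34.8]
orientation: [-3.141, -0.062, -0.001]
ft_force: [-0.5, -0.5, 0.1]
width: 43.3
grasp_force: 0.0
```

{"api": "arm_command", "payload": {"rows": [0, 0, 0, 0, 0, 0, -1, 0, 0, 0, 0, 0, 0, -1, 0, 0, 0, 0, 0, 0, -1, 0, 0, 0, 0, 0, 0, -1]}}

```text
t: 24.15
ee_pos: [592.6, 362.8, 34.6]
orientation: [-3.141, -0.062, -0.0]
ft_force: [-0.9, 0.5, 2.7]
width: 33.4
grasp_force: 30.0
```

{"api": "arm_command", "payload": {"rows": [0, 0, 0, 0, 0, -0.3, -1, 0, 0, 0, 0, 0, -0.8, -1, 0, 0, 0, 0, 0, -1, -1]}}

```text
t: 24.45
ee_pos: [594.0, 363.6, 117.5]
orientation: [-3.139, -0.062, -0.006]
ft_force: [1.2, 0.3, 0.8]
width: 33.1
grasp_force: 30.0
```

{"api": "arm_command", "payload": {"rows": [0, 0, 0, 0, 0, -0.5, -1, 0, 0, 0, 0, 0, -1, -1]}}

```text
t: 24.65
ee_pos: [591.9, 362.3, 194.4]
orientation: [3.14, 0.062, -0.003]
ft_force: [-0.4, 0.4, -0.9]
width: 33.2
grasp_force: 30.0
```

{"api": "arm_command", "payload": {"rows": [0, 0, 0, 0, 0.45, 0, -1, 0, 0, 0, 0, 0.9, 0, -1]}}

```text
t: 24.85
ee_pos: [596.0, 291.1, 195.9]
orientation: [-3.14, -0.066, -0.005]
ft_force: [-0.1, 0.4, -1.3]
width: 33.2
grasp_force: 30.0
```

{"api": "arm_command", "payload": {"rows": [0, 0, 0, 0, 0.45, 0, -1, 0, 0, 0, 0, 0.9, 0, -1]}}

```text
t: 25.05
ee_pos: [598.0, 217.5, 194.1]
orientation: [3.141, 0.063, -0.0]
ft_force: [0.3, -0.1, -0.9]
width: 33.3
grasp_force: 30.0
```

{"api": "arm_command", "payload": {"rows": [0, 0, 0, 0, 0.45, 0, -1, 0, 0, 0, 0, 0.9, 0, -1, 0, 0, 0, 0, 0.9, 0, -1]}}

```text
t: 25.35
ee_pos: [600.9, 143.1, 194.0]
orientation: [3.14, 0.057, -0.002]
ft_force: [1.2, 0.2, -0.2]
width: 33.1
grasp_force: 30.0
```

Run:
```python
from h import *
o=ctrl.get_obs();print(o["t"],o["ee_pos"],o["width"],o["orientation"])
im,d,K,C=shot("wrist","w8");P=cloud(d,K,C);z=o["ee_pos"][2]-34.6
def box(n,c,r,z0,z1):
    m=(np.hypot(P[...,0]-c[0],P[...,1]-c[1])<r)&(P[...,2]>z0)&(P[...,2]<z1)&(d>0);q=P[m]
    if len(q)>5: print(n,len(q),q.min(0).round(1),q.max(0).round(1),cv2.minEnclosingCircle(q[:,:2].astype(np.float32)))
box("dyecap",(589,0),40,72,84);box("held",o["ee_pos"],16,z+60,z+76);box("teat",o["ee_pos"],16,z+79,z+92);box("petri",(740,0),90,10,25);box("pan",(582,182),58,57,64)
```

```text
25.35 [600.91928192 143.13095958 193.95342293] 33.14400227577142 [ 3.13998159e+00  5.67144461e-02 -1.53607211e-03]
dyecap 2102 [562.4 -25.1  72. ] [612.2  25.2  80.6] ((586.9418334960938, -0.2079421877861023), 25.636150360107422)
held 1287 [596.9 131.1 219.4] [611.4 159.  235. ] ((600.8036499023438, 145.08851623535156), 14.080300331115723)
teat 206 [593.8 136.5 242.7] [601.3 147.7 248.7] ((597.6988525390625, 142.1105194091797), 5.592247486114502)
petri 5579 [717.6 -20.7  10. ] [781.4  70.8  22.1] ((763.5116577148438, 25.015480041503906), 46.161590576171875)
pan 3876 [532.6 132.6  57. ] [629.4 232.4  64. ] ((579.8853759765625, 182.56280517578125), 49.958839416503906)
```

View pics/w8.png

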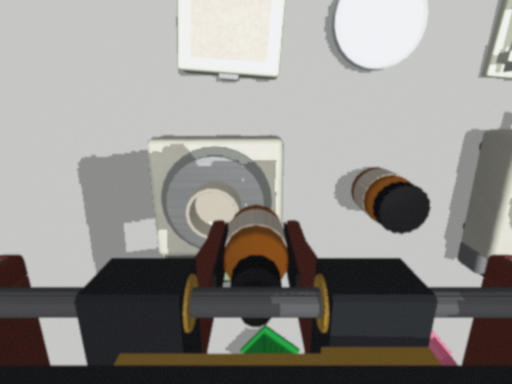

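The jar stands at (395,200), with the cap centred at about (588,0). The Petri dish at (380,20) is well behind. The dropper is held at (256,250).

{"api": "arm_command", "payload": {"rows": [0, 0, 0, 0.18, 0.45, 0, -1, 0, 0, 0, 0.36, 0.89, 0, -1]}}

```text
t: 25.6
ee_pos: [633.0, 77.8, 194.3]
orientation: [-3.141, -0.067, -0.0]
ft_force: [0.8, 0.5, -0.2]
width: 33.3
grasp_force: 30.0
```

{"api": "arm_command", "payload": {"rows": [0, 0, 0, 0.18, 0.45, 0.2, -1, 0, 0, 0, 0.36, 0.89, 0.5, -1, 0, 0, 0, 0.36, 0.89, 0.8, -1, 0, 0, 0, 0.36, 0.89, 1, -1, 0, 0, 0, 0.36, 0.89, 1, -1]}}

```text
t: 26.1
ee_pos: [662.5, 8.1, 111.5]
orientation: [-3.141, -0.064, 0.008]
ft_force: [-0.4, 1.3, 0.3]
width: 33.0
grasp_force: 30.0
```

{"api": "arm_command", "payload": {"rows": [0, 0, 0, 0, 0, 0.2, -1, 0, 0, 0, 0, 0, 0.2, -1, 0, 0, 0, 0, 0, 0.2, -1]}}

```text
t: 26.4
ee_pos: [664.4, 7.7, 98.7]
orientation: [-3.141, -0.064, -0.0]
ft_force: [-0.3, -0.0, -1.0]
width: 33.1
grasp_force: 30.0
```

{"api": "arm_command", "payload": {"rows": [0, 0, 0, 0, 0.052, 0.2, -1, 0, 0, 0, 0, 0.052, 0.45, -1, 0, 0, 0, 0, 0.052, 0.65, -1, 0, 0, 0, 0, 0.052, 0.74, -1, 0, 0, 0, 0, 0.052, 0.74, -1]}}

```text
t: 26.9
ee_pos: [663.7, 2.7, 37.8]
orientation: [-3.141, -0.062, 0.004]
ft_force: [0.2, 0.8, -0.4]
width: 33.2
grasp_force: 30.0
```

{"api": "arm_command", "payload": {"rows": [0, 0, 0, 0, 0, 0.01, -1, 0, 0, 0, 0, 0, 0.02, -1, 0, 0, 0, 0, 0, 0.03, -1, 0, 0, 0, 0, 0, 0.03, -1]}}

```text
t: 27.3
ee_pos: [664.8, 2.8, 37.3]
orientation: [3.141, 0.062, 0.001]
ft_force: [0.0, -1.0, 0.4]
width: 33.2
grasp_force: 30.0
```

{"api": "arm_command", "payload": {"rows": [0, 0, 0, 0, 0, 0.01, -1, 0, 0, 0, 0, 0, 0.02, -1, 0, 0, 0, 0, 0, 0.03, -1, 0, 0, 0, 0, 0, 0.03, -1, 0, 0, 0, 0, 0, 0.03, -1]}}

```text
t: 27.8
ee_pos: [664.6, 2.8, 34.5]
orientation: [-3.141, -0.062, -0.0]
ft_force: [-0.4, -0.5, 0.2]
width: 33.4
grasp_force: 30.0
```

{"api": "arm_command", "payload": {"rows": [0, 0, 0, 0, 0, 0.004, -1, 0, 0, 0, 0, 0, 0.008, -1, 0, 0, 0, 0, 0, 0.008, -1]}}

```text
t: 28.1
ee_pos: [664.6, 2.8, 34.5]
orientation: [-3.141, -0.063, -0.0]
ft_force: [-2.2, -0.4, 6.7]
width: 33.1
grasp_force: 30.0
```

{"api": "arm_command", "payload": {"rows": [0, 0, 0, 0, 0, 0, 1, 0, 0, 0, 0, 0, 0, 1, 0, 0, 0, 0, 0, 0, 1, 0, 0, 0, 0, 0, 0, 1, 0, 0, 0, 0, 0, -0.1, 1]}}

```text
t: 28.6
ee_pos: [663.6, 2.8, 40.9]
orientation: [-3.141, -0.062, 0.004]
ft_force: [0.2, -0.8, -0.3]
width: 69.7
grasp_force: 0.0
```

{"api": "arm_command", "payload": {"rows": [0, 0, 0, 0, 0, -0.4, 1, 0, 0, 0, 0, 0, -0.9, 1, 0, 0, 0, 0, 0, -1, 1]}}

```text
t: 28.9
ee_pos: [667.4, 2.7, 126.9]
orientation: [3.141, 0.062, 0.012]
ft_force: [-0.5, 0.1, 0.1]
width: 87.6
grasp_force: 0.0
```

{"api": "arm_command", "payload": {"rows": [0, 0, 0, 0, 0, -0.5, 1, 0, 0, 0, 0, 0, -1, 1]}}

```text
t: 29.1
ee_pos: [663.6, 2.8, 202.2]
orientation: [-3.141, -0.062, 0.004]
ft_force: [1.0, -0.5, -0.0]
width: 87.9
grasp_force: 0.0
```

{"api": "arm_command", "payload": {"rows": [0, 0, 0, -0.5, 0, -0.1, 1, 0, 0, 0, -0.98, 0, -0.2, 1]}}

```text
t: 29.3
ee_pos: [586.1, -0.4, 219.2]
orientation: [3.141, 0.063, 0.004]
ft_force: [-0.1, -0.6, -0.1]
width: 88.1
grasp_force: 0.0
```

{"api": "arm_command", "payload": {"rows": [0, 0, 0, -0.5, 0, 0, 1, 0, 0, 0, -0.98, 0, 0, 1]}}

```text
t: 29.5
ee_pos: [506.1, -3.5, 218.1]
orientation: [3.141, 0.062, 0.001]
ft_force: [0.6, -1.3, 0.9]
width: 87.8
grasp_force: 0.0
```

{"api": "arm_command", "payload": {"rows": [0, 0, 0, -0.5, 0, 0, 1, 0, 0, 0, -0.98, 0, 0, 1, 0, 0, 0, -0.98, 0, 0, 1, 0, 0, 0, -0.98, 0, 0, 1]}}

```text
t: 29.9
ee_pos: [429.6, -6.6, 218.3]
orientation: [3.141, 0.062, 0.002]
ft_force: [0.5, 0.5, -0.6]
width: 87.8
grasp_force: 0.0
```

Run:
```python
from h import *
o=ctrl.get_obs();print(o["t"],o["ee_pos"],o["width"],o["orientation"],o["qpos"].round(2))
im,d,K,C=shot("wrist","w9");P=cloud(d,K,C)
for z0,z1 in ((82,95),(4,14)):
    m=(np.hypot(P[...,0]-422,P[...,1])<55)&(P[...,2]>z0)&(P[...,2]<z1)&(d>0);q=P[m];print(z0,len(q))
    if len(q)>5: print(cv2.minAreaRect(q[:,:2].astype(np.float32)),np.median(q[:,2]))
```

```text
29.9 [429.62633321  -6.62226062 218.32709192] 87.7729456437123 [3.14092018e+00 6.20831909e-02 2.16939014e-03] [-0.04  0.17  2.06  0.    0.91  1.49]
82 1153
((419.1888427734375, -0.8494186401367188), (64.49122619628906, 47.96916961669922), 5.79683780670166) 87.52155012359646
4 888
((421.9397888183594, -0.6936969757080078), (60.71225357055664, 55.83723449707031), 6.059081077575684) 10.108865465357525
```

View pics/w9.png

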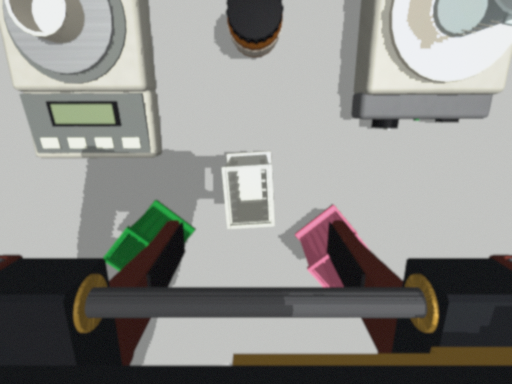

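The milky Coplin is at (249,190), turned about 6°, with room for the fingers between green (150,235) and pink (330,240).

{"api": "arm_command", "payload": {"rows": [0, 0, -0.019, -0.105, -0.077, 0.2, 1, 0, 0, -0.019, -0.105, -0.077, 0.7, 1, 0, 0, -0.019, -0.105, -0.077, 0.9, 1, 0, 0, -0.019, -0.105, -0.077, 0.9, 1]}}

```text
t: 30.35
ee_pos: [420.9, -0.7, 143.9]
orientation: [-3.137, -0.156, 0.006]
ft_force: [0.4, 0.6, 0.6]
width: 88.1
grasp_force: 0.0
```

{"api": "arm_command", "payload": {"rows": [0, 0, 0, 0, 0, 0.3, 1, 0, 0, 0, 0, 0, 0.6, 1, 0, 0, 0, 0, 0, 0.9, 1, 0, 0, 0, 0, 0, 1, 1, 0, 0, 0, 0, 0, 1, 1]}}

```text
t: 30.85
ee_pos: [421.5, -0.8, 65.5]
orientation: [-3.138, -0.156, 0.002]
ft_force: [0.3, -0.2, 0.7]
width: 87.8
grasp_force: 0.0
```

{"api": "arm_command", "payload": {"rows": [0, 0, 0, 0, 0, 0, -1, 0, 0, 0, 0, 0, 0, -1, 0, 0, 0, 0, 0, 0, -1, 0, 0, 0, 0, 0, 0, -1, 0, 0, 0, 0, 0, 0, -1]}}

```text
t: 31.35
ee_pos: [421.1, -0.8, 66.2]
orientation: [3.138, 0.156, 0.001]
ft_force: [-0.8, -0.1, 0.2]
width: 51.2
grasp_force: 0.0
```

{"api": "arm_command", "payload": {"rows": [0, 0, 0, 0, 0, 0, -1, 0, 0, 0, 0, 0, 0, -1, 0, 0, 0, 0, 0, 0, -1, 0, 0, 0, 0, 0, 0, -1]}}

```text
t: 31.75
ee_pos: [421.0, -0.7, 66.0]
orientation: [-3.138, -0.156, -0.0]
ft_force: [-2.1, 0.7, 5.8]
width: 44.0
grasp_force: 30.0
```

{"api": "arm_command", "payload": {"rows": [0, 0, 0, 0, 0, -0.3, -1, 0, 0, 0, 0, 0, -0.8, -1, 0, 0, 0, 0, 0, -1, -1]}}

```text
t: 32.05
ee_pos: [421.8, -0.8, 148.0]
orientation: [3.138, 0.156, 0.004]
ft_force: [0.5, -0.1, -0.3]
width: 43.9
grasp_force: 30.0
```

{"api": "arm_command", "payload": {"rows": [0, 0, 0.018, 0, 0, -0.4, -1, 0, 0, 0.018, 0, 0, -0.7, -1, 0, 0, 0.018, 0, 0, -0.7, -1]}}

```text
t: 32.35
ee_pos: [422.7, -0.8, 204.3]
orientation: [3.141, 0.067, 0.009]
ft_force: [-0.3, -0.4, -1.2]
width: 43.8
grasp_force: 30.0
```

{"api": "arm_command", "payload": {"rows": [0, 0, 0, 0, 0.4, 0, -1, 0, 0, 0, 0, 0.8, 0, -1]}}

```text
t: 32.55
ee_pos: [423.1, -64.9, 200.9]
orientation: [-3.141, -0.071, 0.001]
ft_force: [0.1, -0.0, -1.5]
width: 43.7
grasp_force: 30.0
```

{"api": "arm_command", "payload": {"rows": [0, 0, 0, 0, 0.4, 0, -1, 0, 0, 0, 0, 0.8, 0, -1, 0, 0, 0, 0, 0.8, 0, -1, 0, 0, 0, 0, 0.8, 0, -1]}}

```text
t: 32.95
ee_pos: [425.5, -128.8, 200.5]
orientation: [-3.14, -0.064, 0.003]
ft_force: [0.7, -0.1, -1.4]
width: 44.0
grasp_force: 30.0
```

Run:
```python
from h import *
o=ctrl.get_obs();print(o["t"],o["ee_pos"],o["width"],o["orientation"])
im,d,K,C=shot("wrist","w10");P=cloud(d,K,C);z=o["ee_pos"][2]-66
m=(np.hypot(P[...,0]-596,P[...,1]+182)<68)&(P[...,2]>66)&(P[...,2]<74)&(d>0);q=P[m];print(q.min(0).round(1),q.max(0).round(1))
m=(abs(P[...,0]-500)<14)&(abs(P[...,1]+185)<60)&(P[...,2]>36)&(P[...,2]<50)&(d>0);q=P[m];print(len(q),q.min(0).round(1),q.max(0).round(1)) if m.any() else 0
m=(np.hypot(P[...,0]-o["ee_pos"][0],P[...,1]-o["ee_pos"][1])<50)&(P[...,2]>z+82)&(P[...,2]<z+92)&(d>0);q=P[m];print(q.min(0).round(1),q.max(0).round(1))
print(rows((438.6,-188.6,66)))
```

```text
32.95 [ 425.50830094 -128.82404955  200.54217527] 44.01399944908056 [-3.13996046 -0.06438654  0.00342135]
[ 535.4 -241.3   66.1] [ 590.6 -124.4   73.9]
1820 [ 487.8 -244.9   36. ] [ 514. -125.   45.]
[ 390.3 -162.7  216.6] [457.2 -96.2 226.5]
[0.135 0.763 1.683]
```

View pics/w10.png

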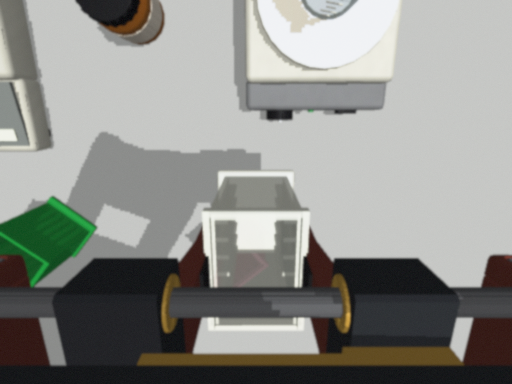

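The Coplin is held upright at (256,265). The stirrer panel's front edge runs from about (248,108) to (382,107).

Run:
```python
from h import *
im,d,K,C=load("w10")
for uv in [(249,106),(316,106),(382,106)]: print(ray(K,C,uv,42).round(1),ray(K,C,uv,0).round(1))
print([im[r,330].tolist()+[r] for r in range(78,114,3)])
```

```text
[ 501.4 -120.    42. ] [ 501.5 -119.1    0. ]
[ 504.1 -187.1   42. ] [ 504.6 -195.5    0. ]
[ 506.8 -253.2   42. ] [ 507.7 -270.8    0. ]
[[204, 203, 190, 78], [146, 146, 137, 81], [119, 121, 120, 84], [147, 150, 151, 87], [146, 149, 151, 90], [147, 147, 150, 93], [147, 149, 152, 96], [146, 149, 151, 99], [145, 146, 148, 102], [138, 139, 142, 105], [106, 107, 110, 108], [133, 135, 134, 111]]
```

{"api": "arm_command", "payload": {"rows": [0, 0, 0, 0.135, 0.4, 0, -1, 0, 0, 0, 0.135, 0.75, 0.3, -1, 0, 0, 0, 0.135, 0.75, 0.7, -1, 0, 0, 0, 0.135, 0.75, 0.9, -1, 0, 0, 0, 0.135, 0.75, 0.9, -1]}}

```text
t: 33.5
ee_pos: [437.9, -186.4, 127.4]
orientation: [-3.138, -0.069, 0.008]
ft_force: [0.2, -0.7, -1.1]
width: 44.0
grasp_force: 30.0
```

{"api": "arm_command", "payload": {"rows": [0, 0, 0, 0, 0, 0.2, -1, 0, 0, 0, 0, 0, 0.4, -1, 0, 0, 0, 0, 0, 0.6, -1, 0, 0, 0, 0, 0, 0.7, -1, 0, 0, 0, 0, 0, 0.7, -1]}}

```text
t: 34.0
ee_pos: [439.6, -187.4, 73.6]
orientation: [-3.14, -0.069, 0.002]
ft_force: [-1.1, -0.1, -1.5]
width: 43.7
grasp_force: 30.0
```

{"api": "arm_command", "payload": {"rows": [0, 0, 0, -0.01, 0.012, 0.02, -1, 0, 0, 0, -0.01, 0.012, 0.04, -1, 0, 0, 0, -0.01, 0.012, 0.06, -1, 0, 0, 0, -0.01, 0.012, 0.075, -1, 0, 0, 0, -0.01, 0.012, 0.075, -1]}}

```text
t: 34.5
ee_pos: [439.0, -189.1, 67.9]
orientation: [3.141, 0.067, 0.0]
ft_force: [-1.8, -0.4, -1.1]
width: 44.1
grasp_force: 30.0
```

{"api": "arm_command", "payload": {"rows": [0, 0, 0, 0, 0, 0.005, -1, 0, 0, 0, 0, 0, 0.01, -1, 0, 0, 0, 0, 0, 0.015, -1, 0, 0, 0, 0, 0, 0.015, -1]}}

```text
t: 34.9
ee_pos: [439.0, -189.1, 66.6]
orientation: [-3.141, -0.067, 0.0]
ft_force: [-0.2, -0.5, -1.8]
width: 44.0
grasp_force: 30.0
```

{"api": "arm_command", "payload": {"rows": [0, 0, 0, 0, 0, 0.005, -1, 0, 0, 0, 0, 0, 0.01, -1, 0, 0, 0, 0, 0, 0.01, -1]}}

```text
t: 35.2
ee_pos: [439.0, -189.1, 66.0]
orientation: [3.141, 0.067, 0.0]
ft_force: [-1.0, 1.7, 3.6]
width: 43.7
grasp_force: 30.0
```

{"api": "arm_command", "payload": {"rows": [0, 0, 0, 0, 0, 0, 1, 0, 0, 0, 0, 0, 0, 1, 0, 0, 0, 0, 0, 0, 1, 0, 0, 0, 0, 0, 0, 1, 0, 0, 0, 0, 0, -0.1, 1]}}

```text
t: 35.7
ee_pos: [438.4, -188.8, 73.4]
orientation: [-3.14, -0.067, 0.003]
ft_force: [0.5, -0.1, 1.2]
width: 80.1
grasp_force: 0.0
```

{"api": "arm_command", "payload": {"rows": [0, 0, 0, 0, 0, -0.4, 1, 0, 0, 0, 0, 0, -0.9, 1, 0, 0, 0, 0, 0, -1, 1]}}

```text
t: 36.0
ee_pos: [441.0, -190.0, 157.7]
orientation: [3.138, 0.067, 0.009]
ft_force: [0.0, 0.5, 0.7]
width: 88.0
grasp_force: 0.0
```

{"api": "arm_command", "payload": {"rows": [0, 0, 0, 0, 0, -0.5, 1, 0, 0, 0, 0, 0, -1, 1, 0, 0, 0, 0, 0, -1, 1, 0, 0, 0, 0, 0, -1, 1]}}

```text
t: 36.4
ee_pos: [439.1, -189.2, 234.3]
orientation: [3.14, 0.067, 0.003]
ft_force: [-0.1, -0.5, -0.9]
width: 88.0
grasp_force: 0.0
```

Run:
```python
from h import *
o=ctrl.get_obs();print(o["t"],o["ee_pos"])
shot("wrist","w11");shot("scene","s1");shot("side","d1")
def box(P,d,n,c,r,z0,z1):
    m=(np.hypot(P[...,0]-c[0],P[...,1]-c[1])<r)&(P[...,2]>z0)&(P[...,2]<z1)&(d>0);q=P[m]
    if len(q)>20:
        mn,mx=q.min(0),q.max(0);print(n,len(q),mn[:2].round(1),mx[:2].round(1),"mid",((mn+mx)/2)[:2].round(1),"rect",np.round(cv2.minAreaRect(q[:,:2].astype(np.float32))[2],1))
for f in ("w11","s1","d1"):
    im,d,K,C=load(f);P=cloud(d,K,C);print(f)
    box(P,d,"plate",(596,-182),68,66,74);box(P,d,"beaker",(596,-182),40,132,146);box(P,d,"pan",(582,182),58,57,64);box(P,d,"dish",(582,182),40,84,96)
    box(P,d,"dye",(589,0),40,72,84);box(P,d,"drop",(664,3),22,60,95);box(P,d,"coplin",(439,-189),50,83,95);box(P,d,"cfoot",(439,-189),50,4,14)
a=load("s1")[0];b=load("d1")[0]
cv2.imwrite("pics/fin.png",np.hstack([a[100:330,60:460],b[110:340,100:500]])[:,:,::-1])
```

```text
36.4 [ 439.14141006 -189.17747789  234.33903793]
w11
plate 7057 [ 535.4 -242.5] [ 613.1 -123.1] mid [ 574.3 -182.8] rect 2.4
beaker 545 [ 565.9 -206.6] [ 590.7 -158.2] mid [ 578.3 -182.4] rect 1.6
dye 2250 [561.9 -26.2] [602.3  24.4] mid [582.1  -0.9] rect 3.4
coplin 1043 [ 404.3 -215.1] [ 470.2 -165.2] mid [ 437.2 -190.2] rect 2.5
cfoot 859 [ 409.3 -216. ] [ 470.9 -161.5] mid [ 440.1 -188.7] rect 2.4
s1
plate 806 [ 537.2 -243.1] [ 659.1 -124.5] mid [ 598.1 -183.8] rect 67.7
beaker 136 [ 568.8 -207.5] [ 626.5 -156.2] mid [ 597.7 -181.9] rect 43.3
pan 330 [532.9 131.7] [630.8 231. ] mid [581.8 181.4] rect 54.7
dish 76 [557.6 155.2] [608.4 201.8] mid [583.  178.5] rect 88.0
dye 177 [562.8 -26.1] [614.1  23.3] mid [588.5  -1.4] rect 62.6
drop 65 [654.5 -11.8] [677.3  11.3] mid [ 6.659e+02 -2.000e-01] rect 59.7
coplin 118 [ 404.  -216.2] [ 475.2 -165.4] mid [ 439.6 -190.8] rect 3.0
cfoot 68 [ 410.4 -230.4] [ 470.6 -166.5] mid [ 440.5 -198.5] rect 40.4
d1
plate 350 [ 539.2 -235.9] [ 657.2 -117.5] mid [ 598.2 -176.7] rect 20.6
beaker 103 [ 569.4 -207.2] [ 626.4 -153.5] mid [ 597.9 -180.3] rect 36.2
pan 494 [532.4 133.1] [631.4 234.5] mid [581.9 183.8] rect 31.2
dish 136 [559.1 158. ] [607.6 208. ] mid [583.4 183. ] rect 27.3
dye 151 [564.2 -23.5] [612.9  28.6] mid [588.5   2.6] rect 73.3
drop 60 [653.5  -4.6] [676.3  16. ] mid [664.9   5.7] rect 41.8
coplin 118 [ 407.5 -214.1] [ 472.1 -162.6] mid [ 439.8 -188.3] rect 0.9
cfoot 91 [ 405.2 -215.8] [ 488.  -139.3] mid [ 446.6 -177.6] rect 19.8
```

View pics/fin.png

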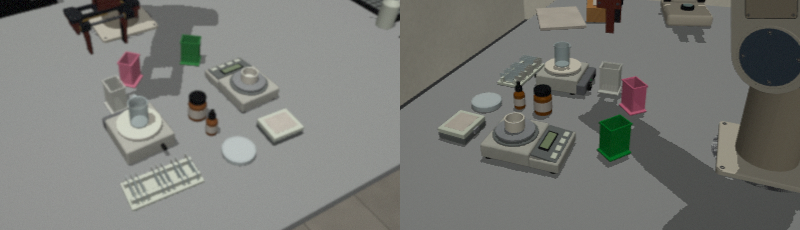

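Everything stands upright and centred within about 2 mm. The gaps are about 31 mm between jar and dropper and 30 mm in front of the panel, and the bystanders are untouched.

```bash
python3 -c "
from workcell import ctrl
print(ctrl.close_job())"
```

```text
the job is handed in; nothing more can be done
None
```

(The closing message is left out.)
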